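Set a backlash-prone length stop and seat the bar against it

TASK

Set the blue length stop of the drilling jig to the red index with its black feed knob. The screw has slack, so first wind the stop away from the bar until its white pointer is clearly past the red index (about 5 mm), then wind it back until the two tips are in line and let go of the knob. Then slide the white bar along its channel against the stop and press it home gently but firmly (with about 14 N, never 25 N) so that it is left touching the stop with the stop still on the index; move the stop only with the knob, and do not disturb the other things.

Things in the scene. Friction and masses are not known exactly. Their poses are not given: they have to be found in the camera images.
- jig: Fixed drilling jig: dark steel plate, own x -80..85, y -240..210 mm, 12 mm thick. Origin on the worktop, on the centre line of the bar's channel; z up. Channel walls (inner faces at x = -33, +33 mm, 8 mm thick, tops 24 mm above the worktop) lead the bar along y; the stop is at the +y end. Behind the channel, x = 48..85 mm: bearing block at y = 14..26 mm, screw, gearbox (top 62 mm) under the knob.
- knob_top (a point): Centre of the top of the feed knob: round, black, knurled, vertical axis, 44 mm across and 34 mm high, its top 100 mm and its lower rim 66 mm above the worktop. It can be gripped at any yaw.
- feed_knob (a joint): Knob angle (rad), 0 at the start, growing clockwise seen from above, range -0.8..4.6. Clockwise drives the brass nut, and with it the stop, away from the bar (jig +y), 10 mm per rad; anticlockwise brings it back. Turning takes about 0.3 N m; it stays where it is left and holds against a push on the stop of up to about 28 N.
- stop: Blue stop, 62 x 40 mm, top 51 mm above the worktop, sliding along jig y; its fork holds the screw's nut with 6 mm of play: after a reversal the knob turns 0.6 rad before the stop follows, and within the play a push of 3 N shifts the stop. The nut starts anywhere in the play, the pointer 6 to 27 mm short of the index (bar's side). Origin at worktop level, mid-length; axes as the jig's.
- stop_pointer (a point): Tip of the white pointer on the stop's robot side (-x side), 28 mm above the worktop, 20 mm behind the stop's face along y.
- stop_face (a point): Middle of the stop's black rubber face, which looks along the jig's -y to the bar, 31 mm above the worktop.
- index: Red index fixed on the white scale on the robot's side of the channel. Its tip, 28 mm above the worktop, points to jig +x at the white pointer; the origin lies 16 mm straight below the tip. Axes as the jig's. The stop is set when the white tip and this origin have the same y in the jig's frame.
- bar: White boxed aluminium profile, 62 x 300 x 38 mm, about 0.35 kg (it varies by a third), lying in the channel on the base plate with its length along the jig's y; bottom 12 mm, top 50 mm above the worktop. Origin: centre of its underside. It slides with about 2 to 5 N. It can be gripped across its width from above near its middle, or pushed at its far end.
- bar_end (a point): Centre of the bar's end face that looks at the stop (+150 mm along the bar's y, 19 mm above its underside).
- brass_elbow: Brass pipe fitting 32 x 58 x 70 mm at the back; leave it alone.
- water_bottle: Clear bottle with a yellow cap, 80 mm across, 263 mm high, at the back; leave it alone.
- grease_tub: Black tub with a red lid, 66 mm across, 79 mm high, at the front right; leave it alone.
- insul_tape: Yellow roll of tape lying flat, 58 mm across, 18 mm high, at the back right; leave it alone.

How it is judged:
By the outcome, as a careful person would: the job done as asked, in the order asked, and still so for the second after the job is handed in, with the robot touching nothing.
It also fails if it takes over 72 s, if anything falls off the work surface, if the arm or the gripper's body presses on something with over 40 N, if the wrist force passes 120 N, or if a joint passes its speed limit or range.

ROBOT

A 6-joint arm with a two-finger parallel gripper is mounted at the origin on a cart in front of the work surface, level with it; the furniture and walls round the work are solid. World frame = base frame: x ahead of the robot, y to its left, z up, the work surface at z = 0. Lengths are in m, angles in rad, forces in N, time in s.
With the tool pointing down it reaches from about 0.35 to 0.775 m from the base axis. Payload 7.3 kg.
Tool frame: the origin (TCP) lies on the centre line of the jaws, within the pads' length; the fingertips stand 14 mm ahead of it and the grasp point (between the pads) lies 5 mm behind it; z points along the fingers, y is the direction in which the jaws open and shut (so a half turn about z gives the same grasp; the last joint's range is limited). The gripper opens to 92 mm and grips with 3 to 60 N. Pads are 19 mm wide; open, the fingers measure 130 mm over their backs; the gripper's body (75 mm by 190 mm) begins 47 mm behind the grasp point.
Start: joints at [1.017, 0.342, 1.524, -0, 1.275, -0.146], TCP at [0.208, 0.482, 0.241] pointing down, gripper open.
Joint ranges: [-2.53, 2.53], [-0.77, 2.02], [0.04, 2.7], [-1, 4.14], [0.28, 2.66], [-3.11, 3.11]. Speed limits (rad/s): [2.57, 2.57, 3.14, 3.14, 3.14, 3.14].

INTERFACE

Orientations are given as [roll, pitch, yaw] about the fixed x, y, z axes, in that order (R = Rz(yaw) Ry(pitch) Rx(roll)).
In Python, from cell import telemetry, cams, robot gives the robot as it stands.
- The arm moves only by the tool servo_tool, never from a script. Its argument "targets" is text: rows parted by semicolons, each of 4 numbers parted by spaces: the shift along the tool's x, y, z in mm, then the turn about the tool's z in rad. In form: x y z yaw; .... A call has 1 to 20 rows; each row shifts and turns the pose as measured when the row begins, along the tool's axes as they then stand; what a row does not reach is not made up. A row lasts 1/8 s, in which the tool goes at most 62.5 mm and 10.7 degrees, less where a joint would pass 70% of its speed; a pose out of reach is approached as far as the arm can. A call with a gripper value outside its range is refused whole. "hand" is the opening, from 0 (shut) to 1 (fully open), set as the call begins (left out, the last holds). The fingers move at their own pace and stop on an object; "squeeze" is the grip in N (left out, the last holds). Time passes only in rows, so rows that do not move let the fingers close. It gives the time, the measured TCP pose, the force and the opening at its end, in the units of the state.
- telemetry.observe(): the state, without advancing time (a new reading comes with each control period).
- cams.read_camera(name): name is "scene" or "top" or "wrist"; returns a dict with "color" (420x560x3 uint8, red, green, blue), "K" (3x3 intrinsics, pixels), "R" (3x3) and "t" (3): a world point X has camera coordinates R X + t. Camera axes: x right, y down, z forward; pixel columns grow to the right and rows downward; lengths in m; the calibration is good to about 2 mm. A picture is of the moment at which its call begins. There is no depth.
- robot.hand_in(): hands the job in, once; it reports no verdict.
Trained networks look in a picture, given as the dict that the camera call returned (one of the last four; its "shot" number tells which), for a name from the list of things; names that differ only in an ending like _2 or _b are one class to them, and where a whole thing is asked for, a point or a joint stands for the part that bears it (a point fixed in the world has none). Each returns a list of dicts, best first, with "score" (0 to 1); they miss things now and then, are a little off and sometimes report something else, mostly with a low value. They report only what shows in the picture. A call takes as long as a camera call.
- cams.cut_out(picture, query): "region" (420x560 bool, what is visible of it) and "extent" ([centre column, centre row, width, height] in pixels, round what is visible of it).
The state is a dict: "time": time; "qpos": joint angles; "qvel": joint speeds; "joint_efforts": joint torques, N m; "tool_pos": TCP position; "tool_rot": TCP orientation; "contact_force": force on the tool from outside, world axes, zero at the start; "torque": the same for the moment, N m; "opening": finger opening in m.
Only numpy, scipy, OpenCV 4.12 (cv2) and the standard library are available. Lean on these libraries where they do the work, as an engineer would, in place of code of your own. Each camera call takes 0.05 s, during which the arm holds its last target.

## Working session

There is one attempt and no reset: what is moved stays moved. The work goes in short steps, Python scripts to look and compute and a tool call to move; the robot and the scene stay as the last step left them, time stands still between calls to the robot, and variables do not carry over. Pictures are saved under pics/ and viewed, and the job is handed in when it is done.

Besides the shell and the picture viewer there is one more tool, called in YAML: its name, and indented under it one key for each argument. servo_tool: Moves the arm, as the interface text tells. Its arguments: {"type":"object","properties":{"targets":{"type":"string"},"hand":{"type":"number"},"squeeze":{"type":"number"}},"required":["targets"]}

```bash
ls; mkdir -p pics
cat > h.py <<'E'
import numpy as np, cv2
from cell import telemetry, cams, robot
def shot(n,name):
    p=cams.read_camera(n); cv2.imwrite(f'pics/{name}.png',cv2.cvtColor(p['color'],cv2.COLOR_RGB2BGR)); return p
def proj(p,X):
    X=np.atleast_2d(X); c=X@p['R'].T+p['t']; u=c@p['K'].T; return u[:,:2]/u[:,2:]
def ray(p,uv,z):
    d=p['R'].T@np.linalg.solve(p['K'],[uv[0],uv[1],1.]); o=-p['R'].T@p['t']
    return o+d*(z-o[2])/d[2]
E
python3 - <<'E'
from h import *
s=telemetry.observe(); print({k:np.round(v,3) for k,v in s.items()})
for n in ['scene','top','wrist']:
    p=shot(n,n+'0'); print(n,np.round(-p['R'].T@p['t'],3),p['K'][0,0])
    for q in ['knob_top','stop','index','bar','stop_pointer','jig']:
        r=cams.cut_out(p,q); print(q,[(round(x['score'],2),np.round(x['extent'],1)) for x in r[:2]])
E
```

```text
pics
{'time': np.float64(0.0), 'qpos': array([ 1.017,  0.343,  1.525, -0.   ,  1.275, -0.146]), 'qvel': array([ 0.001,  0.   ,  0.002,  0.001,  0.   , -0.   ]), 'joint_efforts': array([-1.0000e-03, -4.3124e+01, -2.4422e+01,  7.2000e-02,  5.6000e-02,
       -0.0000e+00]), 'tool_pos': array([0.208, 0.482, 0.24 ]), 'tool_rot': array([-3.14 , -0.   ,  2.734]), 'contact_force': array([ 0.4  , -0.454, -0.008]), 'torque': array([-0.075,  0.023,  0.009]), 'opening': np.float64(0.092)}
scene [-0.086 -0.703  0.739] 436.7923797682242
knob_top [(0.7, array([207.1, 155.7,  16.7,  14.2]))]
stop [(0.93, array([229.2, 193.6,  37.2,  29.4])), (0.32, array([282.3, 231.1, 111.2,  74.8]))]
index [(0.38, array([200.8, 207.2,   8.8,   9.3]))]
bar [(0.69, array([282. , 231.3, 107.7,  70.7]))]
stop_pointer [(0.86, array([224.8, 192.3,  39.4,  30.7])), (0.38, array([352.9, 220.8,  20. ,  17.3]))]
jig [(0.72, array([245.6, 208.8, 161.5, 124.2]))]
top [ 0.424 -0.081  1.119] 403.5457628456425
knob_top [(0.71, array([146.8, 201.3,  18.4,  19.2]))]
stop [(0.74, array([200.1, 219.1,  13.9,  44.9]))]
index []
bar [(0.61, array([276.7, 223.6, 115. ,  28.9])), (0.61, array([197.9, 219.3,  17.5,  46.7]))]
stop_pointer [(0.63, array([198.2, 220.1,  18.2,  45.3]))]
jig [(0.81, array([221.9, 223.3, 172.6,  65.2]))]
wrist [0.133 0.515 0.385] 322.9541020440628
knob_top []
stop []
index []
bar []
stop_pointer []
jig [(0.48, array([170.4, 355.9,  26.7,   4.1]))]
```

Run:
```python
import cv2
a=cv2.imread('pics/top0.png');cv2.imwrite('pics/topc.png',cv2.resize(a[170:280,110:360],None,fx=3.2,fy=3.2,interpolation=cv2.INTER_CUBIC)[:600,:800])
a=cv2.imread('pics/scene0.png');cv2.imwrite('pics/scenec.png',cv2.resize(a[130:280,160:360],None,fx=4,fy=4,interpolation=cv2.INTER_CUBIC)[:600,:800])
```

```text
(no output)
```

View pics/topc.png

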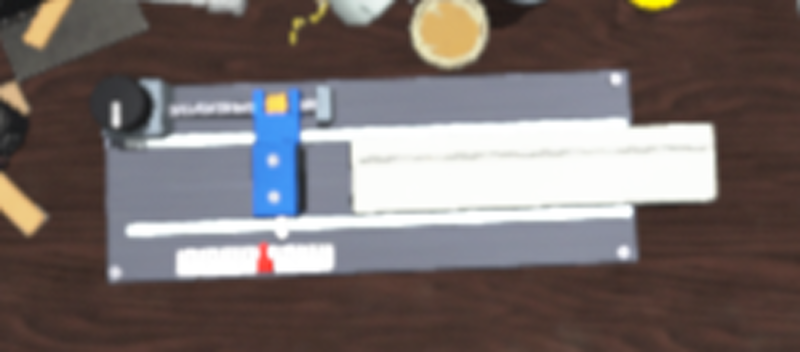

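View pics/scenec.png

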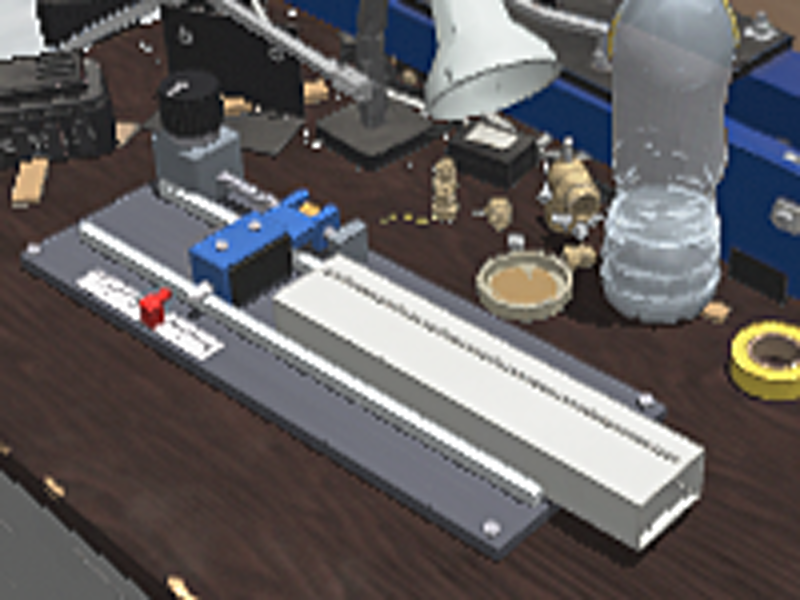

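View pics/top0.png

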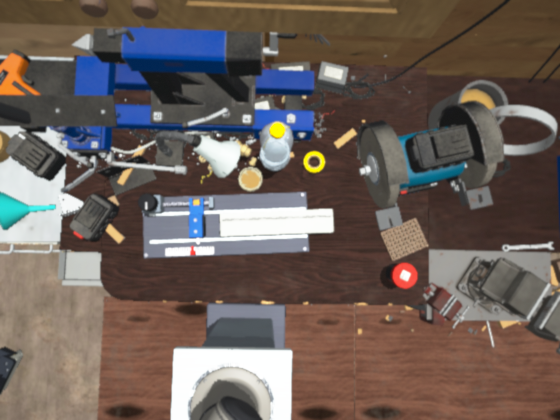

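View pics/scene0.png

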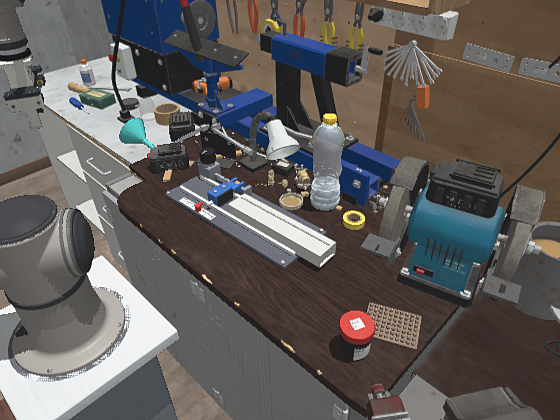

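View pics/wrist0.png

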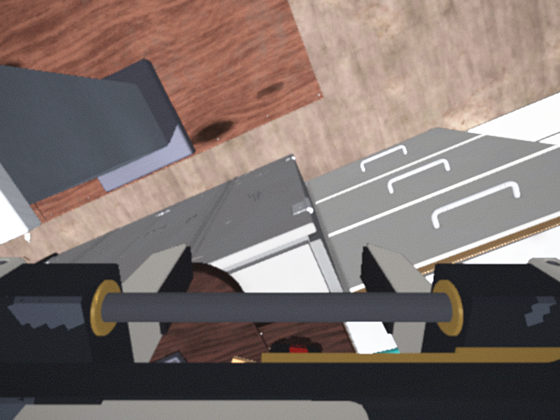

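```bash
cat > fit.py <<'E'
from h import *
from scipy.optimize import least_squares
p=cams.read_camera('top'); s=cams.read_camera('scene')
def f(uv): return np.array(uv)/3.2+[110,170]
def g(uv): return np.array(uv)/4+[160,130]
obs=[(p,f((110,281)),(-.08,.21,.012)),(p,f((637,261)),(-.08,-.24,.012)),(p,f((628,70)),(.085,-.24,.012)),
(p,cams.cut_out(p,'knob_top')[0]['extent'][:2],(.066,.0,.1)),
(s,g((22,255)),(-.08,.21,.012)),(s,g((500,548)),(-.08,-.24,.012)),(s,g((662,408)),(.085,-.24,.012))]
obs=[o for i,o in enumerate(obs) if i!=3]
def W(x,L):
    c,n=np.cos(x[2]),np.sin(x[2]); return np.array([x[0]+c*L[0]-n*L[1],x[1]+n*L[0]+c*L[1],L[2]])
def r(x): return np.concatenate([proj(q,W(x,L))[0]-uv for q,uv,L in obs])
o=least_squares(r,[.45,.1,0]); print(o.x,np.round(o.fun,1))
x=o.x
def loc(X): 
    c,n=np.cos(x[2]),np.sin(x[2]);d=X[:2]-x[:2]; return np.array([c*d[0]+n*d[1],-n*d[0]+c*d[1]])
for q,h in ((p,'top'),(s,'scene')):
  k=cams.cut_out(q,'knob_top')[0]['extent'][:2]; zz=.1 if h=='top' else .083
  X=ray(q,k,zz); print(h,'knob',X,loc(X))
for nm,uv,z in (('index tip',(264,243),.028),('ptr tip',(281,237),.028),('bar end',(352,172),.05),('far end',(715,165),.05)):
  X=ray(p,f(uv),z); print(nm,X,loc(X))
for nm,uv,z in (('index tip',(166,293),.028),('ptr tip',(190,305),.028)):
  X=ray(s,g(uv),z); print(nm,X,loc(X))
E
python3 fit.py
```

```text
[0.48377929 0.04214237 0.05836248] [-0.2  0.2  0.8  0.2  1.   0.2 -1.1 -1.1 -0.9 -0.3  1.3 -1.2]
top knob [ 0.67947297 -0.01963543  0.1       ] [ 0.19175703 -0.0730873 ]
scene knob [0.53350512 0.22149977 0.083     ] [0.06010297 0.17615155]
index tip [0.42694407 0.11532846 0.028     ] [-0.05246955  0.07637665]
ptr tip [0.43225871 0.1013419  0.028     ] [-0.04797979  0.0621039 ]
bar end [0.48689191 0.04129708 0.05      ] [ 0.00305802 -0.0010254 ]
far end [ 0.49957246 -0.25987664  0.05      ] [-0.00185029 -0.30242599]
index tip [0.42256931 0.1122656  0.028     ] [-0.05701552  0.07357418]
ptr tip [0.4255422  0.09004535 0.028     ] [-0.05534379  0.05121836]
```

servo_tool:
  targets: "-50 -14 0 0;-50 -14 0 0;-50 -14 0 0;-50 -14 0 0;-50 -14 0 0;-50 -14 0 0;-50 -14 0 0;-45 -12 0 0"

```text
time: 2.3
tool_pos: [0.5354, 0.2199, 0.2412]
tool_rot: [3.138, 0.001, 2.741]
contact_force: [0.7, 0.2, -0.2]
opening: 0.0917
```

Run:
```python
from h import *
s=telemetry.observe(); print(s['time'],np.round(s['tool_pos'],4),np.round(s['tool_rot'],3),np.round(s['qpos'],2))
p=shot('wrist','w1'); print(np.round(-p['R'].T@p['t'],3)); print(proj(p,s['tool_pos']),proj(p,[.5335,.2215,.1]))
for q in ['knob_top','stop','index','stop_pointer','bar']:
    r=cams.cut_out(p,q); print(q,[(round(x['score'],2),np.round(x['extent'],1)) for x in r[:2]])
```

```text
2.3 [0.5354 0.2199 0.2412] [3.138e+00 1.000e-03 2.741e+00] [ 0.26  0.44  1.37  0.    1.33 -0.91]
[0.459 0.251 0.385]
[[276.13167937 275.85541704]] [[276.40828836 195.29079785]]
knob_top [(0.88, array([278.6, 189.8,  51.6,  49. ]))]
stop [(0.55, array([168.9, 188.2,  84.2, 106.4]))]
index [(0.58, array([139.4, 112.8,  18.3,  20.7]))]
stop_pointer [(0.82, array([167.1, 190.6,  84.1, 104.1]))]
bar [(0.96, array([ 66.4, 218.8, 132.8,  92.3])), (0.66, array([138.2, 112.4,  23.1,  22.7]))]
```

View pics/w1.png

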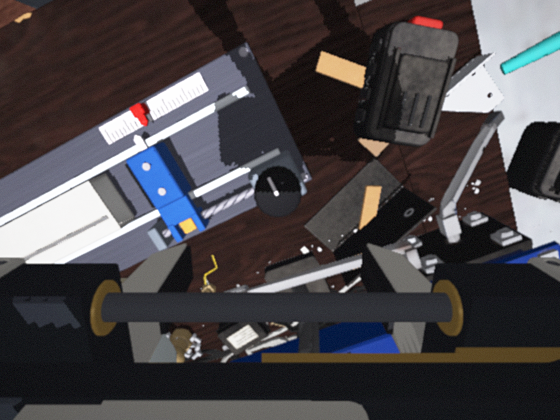

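Run:
```python
from h import *
p=cams.read_camera('wrist'); t=shot('top','t1'); s=telemetry.observe()
a=cv2.imread('pics/t1.png'); cv2.imwrite('pics/t1c.png',cv2.resize(a[90:240,60:260],None,fx=4,fy=4,interpolation=cv2.INTER_CUBIC))
a=cv2.imread('pics/scene0.png'); cv2.imwrite('pics/s0c.png',cv2.resize(a[90:240,130:330],None,fx=4,fy=4,interpolation=cv2.INTER_CUBIC))
for z in(0,.05,.1,.15,.2): print(z,[np.round(ray(p,u,z)[:2],3) for u in((235,293),(415,255))],[np.round(ray(t,u,z)[:2],3) for u in((185,170),(105,166))])
print('knob',ray(p,(278,190),.1))
x=np.array([0.4838,0.0421,0.0584])
for uv in((139,121),(142,143)): print(ray(p,uv,.028))
```

```text
0 [array([0.663, 0.107]), array([0.703, 0.349])] [array([0.638, 0.149]), array([0.643, 0.371])]
0.05 [array([0.636, 0.126]), array([0.671, 0.337])] [array([0.628, 0.139]), array([0.634, 0.351])]
0.1 [array([0.609, 0.145]), array([0.639, 0.324])] [array([0.619, 0.129]), array([0.624, 0.331])]
0.15 [array([0.583, 0.164]), array([0.608, 0.312])] [array([0.609, 0.119]), array([0.614, 0.31 ])]
0.2 [array([0.556, 0.183]), array([0.576, 0.299])] [array([0.6  , 0.108]), array([0.604, 0.29 ])]
knob [0.52715585 0.22683595 0.1       ]
[0.41657812 0.11275592 0.028     ]
[0.43811038 0.10400135 0.028     ]
```

View pics/t1c.png

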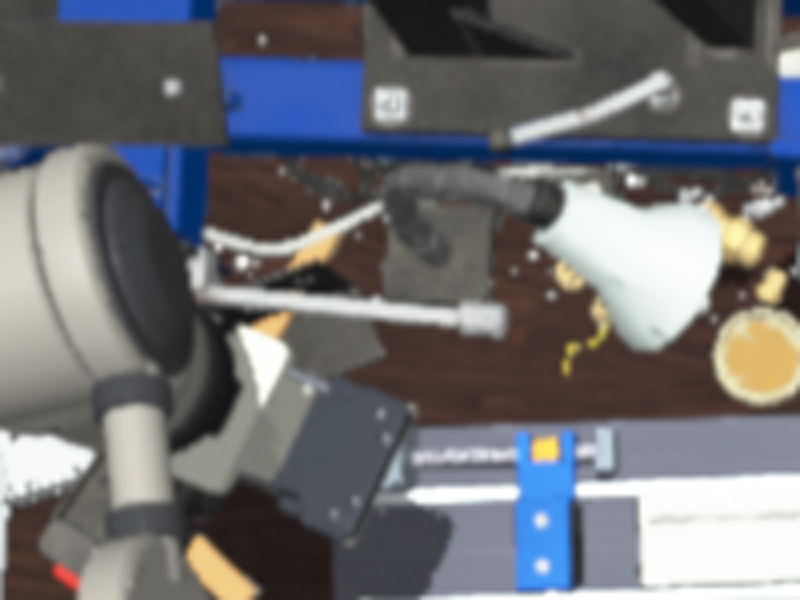

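View pics/s0c.png

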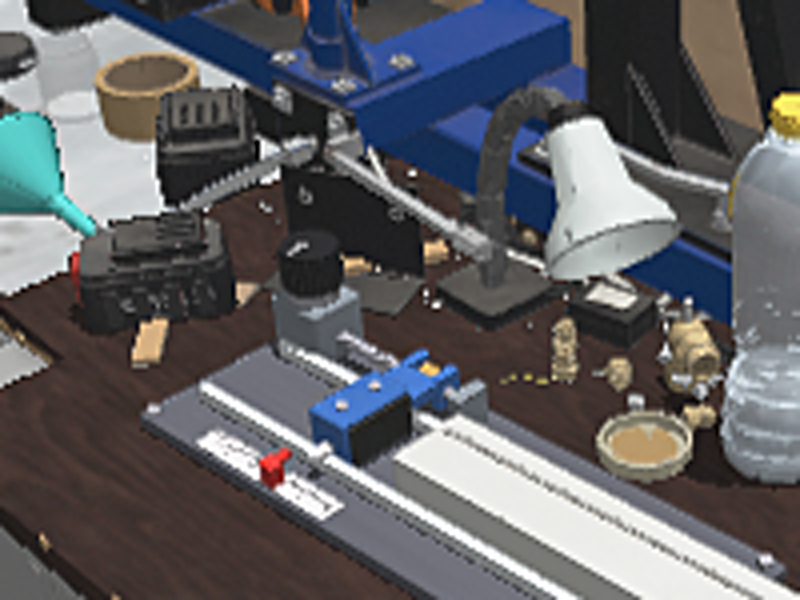

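```bash
cat > knob.py <<'E'
from h import *
from scipy.optimize import minimize
def hullmask(p,c):
    a=np.linspace(0,2*np.pi,48); P=np.concatenate([np.c_[c[0]+.022*np.cos(a),c[1]+.022*np.sin(a),0*a+z] for z in(.066,.1)])
    m=np.zeros((420*4,560*4),np.uint8); h=cv2.convexHull((proj(p,P)*4).astype(np.int32)); cv2.fillConvexPoly(m,h,1); return cv2.resize(m.astype(np.float32),(560,420),interpolation=cv2.INTER_AREA)
def fit(p,x0):
    r=cams.cut_out(p,'knob_top')[0]; g=r['region'].astype(np.float32)
    f=lambda c: -np.minimum(g,hullmask(p,c)).sum()/np.maximum(g,hullmask(p,c)).sum()
    o=minimize(f,x0,method='Nelder-Mead',options=dict(initial_simplex=np.array(x0)+np.array([[0,0],[.006,0],[0,.006]]),xatol=2e-4)); return r['score'],o.x,-o.fun
if __name__=='__main__':
    for n in('wrist','scene'): 
        p=cams.read_camera(n); print(n,fit(p,[.53,.2255]))
E
python3 knob.py
```

```text
wrist (0.9, array([0.53340961, 0.22316617]), np.float64(0.9615678191184998))
scene (0.51, array([0.531597  , 0.21483152]), np.float64(0.9117163419723511))
```

servo_tool:
  targets: "0 0 0 -0.18;0 0 0 -0.18;0 0 0 -0.18;0 0 0 -0.18;0 0 0 -0.18;0 0 0 -0.18;0 0 0 -0.18;0 0 0 -0.18;0 0 0 -0.18;0 0 0 -0.18;0 0 0 -0.1;0 0 0 0"

```text
time: 4.4
tool_pos: [0.5307, 0.2258, 0.2427]
tool_rot: [-3.138, 0.003, -1.571]
contact_force: [0.1, 0.2, -0.2]
opening: 0.0919
```

Run:
```python
from h import *
from knob import fit
s=telemetry.observe(); print(s['time'],np.round(s['tool_pos'],4),np.round(s['tool_rot'],3),np.round(s['qpos'],2))
p=shot('wrist','w2'); k=fit(p,[.53,.2255]);print(k)
from scipy.spatial.transform import Rotation as R
T=R.from_euler('xyz',s['tool_rot']).as_matrix(); print(T.T@(np.r_[k[1],.086]-s['tool_pos'])*1000)
```

```text
4.4 [0.5307 0.2258 0.2427] [-3.138e+00  3.000e-03 -1.571e+00] [ 0.27  0.43  1.38  0.    1.33 -2.87]
(0.82, array([0.53320331, 0.22145527]), np.float64(0.9433393478393555))
[  4.80788489  -1.94196837 156.73339191]
```

View pics/w2.png

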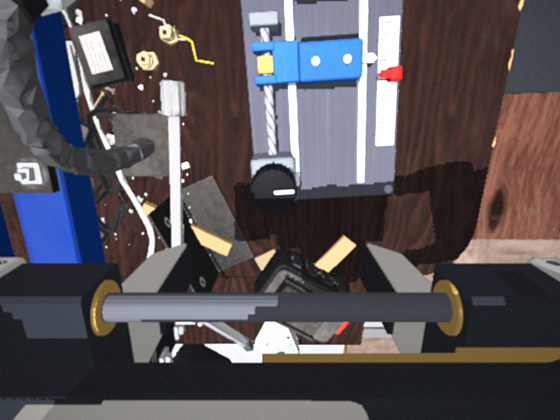

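servo_tool:
  targets: "2 -1 40 0;2 -1 40 0;0 0 25 0;0 0 0 0"

```text
time: 5.0
tool_pos: [0.5339, 0.2225, 0.1362]
tool_rot: [-3.135, 0.004, -1.579]
contact_force: [0.7, 0.0, 0.6]
opening: 0.0915
```

```bash
cat > st.py <<'E'
from h import *
from scipy.spatial.transform import Rotation as R
def st(tgt=None):
    s=telemetry.observe(); print(round(float(s['time']),2),np.round(s['tool_pos'],4),np.round(s['tool_rot'],3),np.round(s['qpos'],2),np.round(s['contact_force'],1),'op',round(float(s['opening']),4))
    if tgt is not None: print('delta tool mm',np.round(R.from_euler('xyz',s['tool_rot']).as_matrix().T@(np.array(tgt)-s['tool_pos'])*1000,1))
    return s
E
python3 - <<'E'
from st import *; st([.5333,.2222,.086])
E
```

```text
5.0 [0.5339 0.2225 0.1362] [-3.135  0.004 -1.579] [ 0.26  0.53  1.52  0.    1.08 -2.87] [0.7 0.  0.6] op 0.0915
delta tool mm [ 0.5  0.9 50.2]
```

servo_tool:
  targets: "0 0 25 0;0 0 22 0;0 0 2 0;0 0 0 0"

```text
time: 5.5
tool_pos: [0.5376, 0.2239, 0.0919]
tool_rot: [-3.127, 0.006, -1.582]
contact_force: [-0.1, -0.3, 0.6]
opening: 0.0919
```

servo_tool:
  targets: "0 0 0 0;0 0 0 0;0 0 0 0;0 0 0 0"
  hand: 0
  squeeze: 35

```text
time: 6.0
tool_pos: [0.5391, 0.2243, 0.095]
tool_rot: [-3.122, 0.008, -1.583]
contact_force: [-0.6, 0.3, -0.5]
opening: 0.056
```

Run:
```python
from st import *; st([.5333,.2222,.086]); p=shot('wrist','w3')
for q in('stop','index'): print(q,[(round(x['score'],2),np.round(x['extent'],1)) for x in cams.cut_out(p,q)[:2]])
```

```text
6.0 [0.5391 0.2243 0.095 ] [-3.122  0.008 -1.583] [ 0.26  0.58  1.56  0.    0.97 -2.87] [-0.6  0.3 -0.5] op 0.056
delta tool mm [2.2 5.9 8.9]
stop [(0.97, array([355.9,  38.6, 223.4,  73.3]))]
index [(0.83, array([488.6,  48.3,  42.5,  29.9]))]
```

View pics/w3.png

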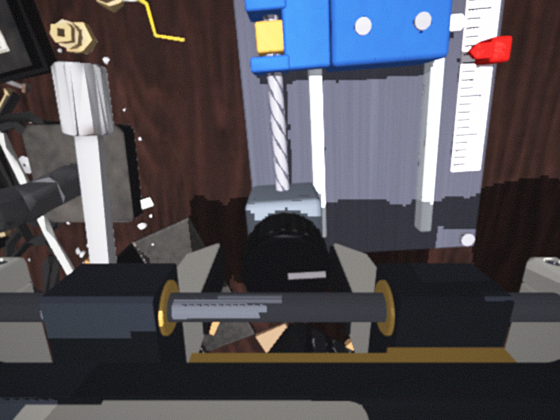

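servo_tool:
  targets: "1 3 6 0;1 3 6 0;0 0 1 0"

```text
time: 6.52
tool_pos: [0.5343, 0.2244, 0.0935]
tool_rot: [-3.114, 0.012, -1.582]
contact_force: [-1.0, -0.7, -10.9]
opening: 0.0429
```

Run:
```python
from st import *; st([.5333,.2222,.086])
```

```text
6.53 [0.5343 0.2244 0.0935] [-3.114  0.012 -1.582] [ 0.26  0.58  1.59  0.    0.95 -2.87] [ -1.   -0.7 -10.9] op 0.0429
delta tool mm [2.3 1.2 7.5]
```

servo_tool:
  targets: "0 0 1 0.18;0 0 1 0.18;0 0 1 0.18;0 0 1 0.18;0 0 1 0.18;0 0 1 0.18"

```text
time: 7.28
tool_pos: [0.5366, 0.2229, 0.0933]
tool_rot: [-3.133, 0.035, -2.689]
contact_force: [-2.7, -1.4, 9.1]
opening: 0.0429
```

```bash
cat > gap.py <<'E'
from st import *
def rep(name):
    s=st([.5333,.2222,.088]); p=shot('wrist',name)
    for q in('stop','index'): print(q,[(round(x['score'],2),np.round(x['extent'],1)) for x in cams.cut_out(p,q)[:2]])
E
python3 -c "
from gap import *; rep('w4')"
```

```text
7.28 [0.5366 0.2229 0.0933] [-3.133  0.035 -2.689] [ 0.26  0.58  1.59 -0.    0.94 -1.76] [-2.7 -1.4  9.1] op 0.0429
delta tool mm [3.5 0.8 5.2]
stop [(0.63, array([140.4,  98.8, 118.9, 197.5]))]
index []
```

View pics/w4.png

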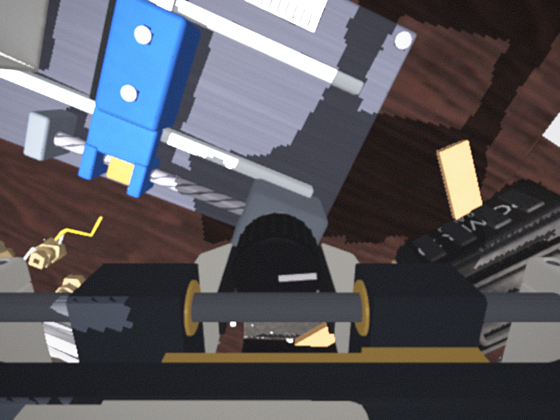

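servo_tool:
  targets: "0 0 0 0.18;0 0 0 0.18;0 0 0 0.18;0 0 0 0.18;0 0 0 0.18;0 0 0 0.18;0 0 0 0.18"

```text
time: 8.3
tool_pos: [0.5358, 0.2199, 0.093]
tool_rot: [3.119, 0.023, 2.307]
contact_force: [0.4, 0.1, 3.6]
opening: 0.0432
```

```bash
python3 -c "
from gap import *; rep('w5')
a=cams.read_camera('scene')['color'][130:280,160:360,::-1]; cv2.imwrite('pics/s5.png',cv2.resize(a,None,fx=4,fy=4,interpolation=cv2.INTER_CUBIC))"
```

```text
8.3 [0.5358 0.2199 0.093 ] [3.119 0.023 2.307] [ 0.26  0.58  1.59 -0.01  0.95 -0.47] [0.4 0.1 3.6] op 0.0432
delta tool mm [ 3.5 -0.4  4.9]
stop [(0.95, array([117.7, 255.6, 114.6,  70.2]))]
index [(0.62, array([ 35.1, 216.4,  38.9,  33. ]))]
```

View pics/w5.png

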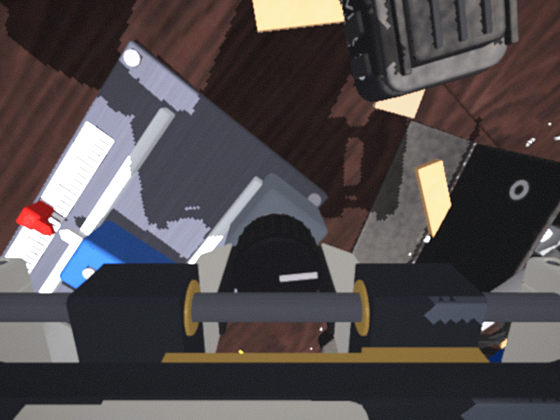

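View pics/s5.png

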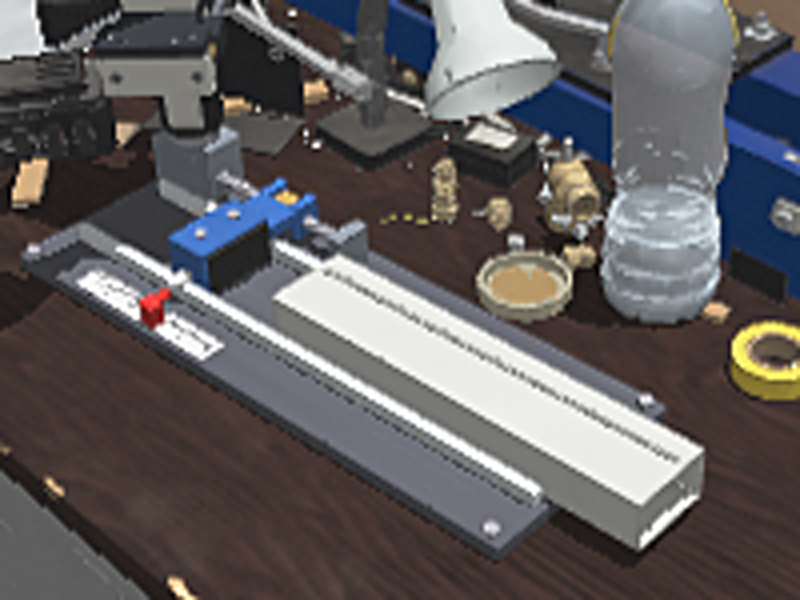

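```bash
python3 -c "
import cv2
a=cv2.imread('pics/w5.png')[180:270,0:120];cv2.imwrite('pics/w5c.png',cv2.resize(a,None,fx=6,fy=6,interpolation=cv2.INTER_CUBIC))"
```

```text
(no output)
```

View pics/w5c.png

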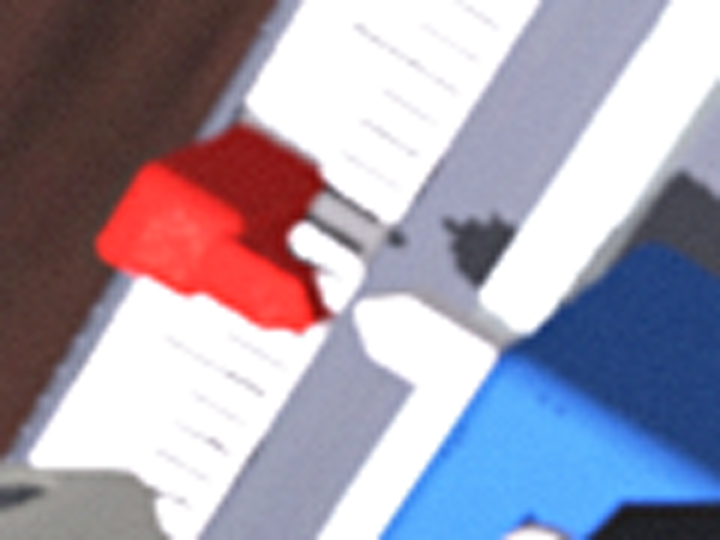

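```bash
cat >> gap.py <<'E'
def gapof(p,red,white,yaw=.0584):
    d=ray(p,white,.028)-ray(p,red,.028); d=d[:2]; print('along',np.round(1000*(-np.sin(yaw)*d[0]+np.cos(yaw)*d[1]),2),'across',np.round(1000*(np.cos(yaw)*d[0]+np.sin(yaw)*d[1]),2))
E
python3 -c "
from gap import *
p=cams.read_camera('wrist')
gapof(p,(54.2,233),(59.7,231))
# yaw check: scale edge
a=ray(p,(240/6,180+100/6),.0125)
a=ray(p,(128.,58),.012);b=ray(p,(318,200),.012);print(a,b)
"
```

```text
along 3.67 across 2.2
[0.39569489 0.23769233 0.012     ] [0.55008655 0.25189001 0.012     ]
```

servo_tool:
  targets: "0 0 0 0.15"

```text
time: 8.68
tool_pos: [0.5355, 0.2197, 0.093]
tool_rot: [3.116, 0.019, 2.165]
contact_force: [-0.9, -0.1, 4.4]
opening: 0.0436
```

```bash
python3 -c "
from gap import *; rep('w6')
a=cv2.imread('pics/w6.png')[180:270,0:120];cv2.imwrite('pics/w6c.png',cv2.resize(a,None,fx=6,fy=6,interpolation=cv2.INTER_CUBIC))"
```

```text
8.68 [0.5355 0.2197 0.093 ] [3.116 0.019 2.165] [ 0.26  0.58  1.59 -0.01  0.95 -0.33] [-0.9 -0.1  4.4] op 0.0436
delta tool mm [ 3.4 -0.6  4.9]
stop [(0.81, array([153.6, 297.4, 168.4, 113.1])), (0.68, array([ 46.7, 246.5,  33.4,  28.2]))]
index [(0.68, array([ 45.1, 246.5,  36.9,  33.3]))]
```

View pics/w6c.png

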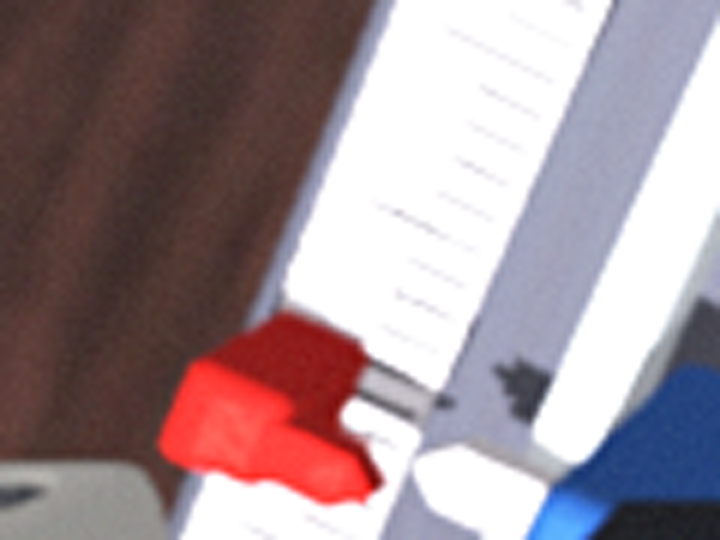

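```bash
python3 -c "
from gap import *
p=cams.read_camera('wrist')
gapof(p,(63.3,260.8),(69.5,257.5))
"
```

```text
along 4.64 across 2.83
```

servo_tool:
  targets: "0 0 0 0.07;0 0 0 -0.16;0 0 0 -0.16;0 0 0 -0.16;0 0 0 -0.16;0 0 0 -0.16;0 0 0 -0.16"

```text
time: 9.75
tool_pos: [0.5368, 0.2219, 0.0929]
tool_rot: [3.135, 0.035, 3.109]
contact_force: [-2.0, -0.6, 3.2]
opening: 0.0435
```

```bash
python3 -c "
from gap import *; rep('w7')"
```

```text
9.75 [0.5368 0.2219 0.0929] [3.135 0.035 3.109] [ 0.26  0.58  1.59 -0.01  0.94 -1.27] [-2.  -0.6  3.2] op 0.0435
delta tool mm [3.7 0.2 4.8]
stop [(0.79, array([112.8, 164.1, 122.2, 205. ]))]
index [(0.63, array([ 14.2, 169.8,  23. ,  71.7])), (0.59, array([80.8, 28.2, 41.6, 49.1]))]
```

View pics/w7.png

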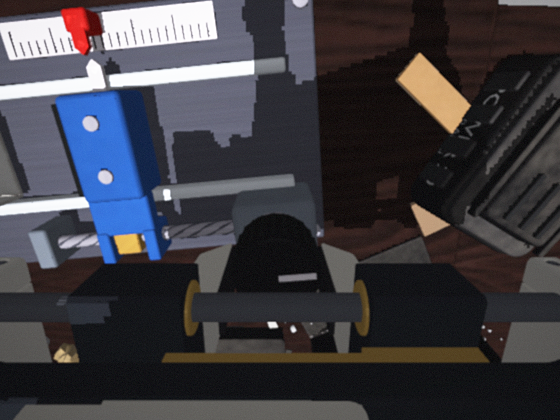

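```bash
python3 -c "
import cv2
a=cv2.imread('pics/w7.png')[0:100,40:160];cv2.imwrite('pics/w7c.png',cv2.resize(a,None,fx=6,fy=6,interpolation=cv2.INTER_CUBIC))"
```

```text
(no output)
```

View pics/w7c.png

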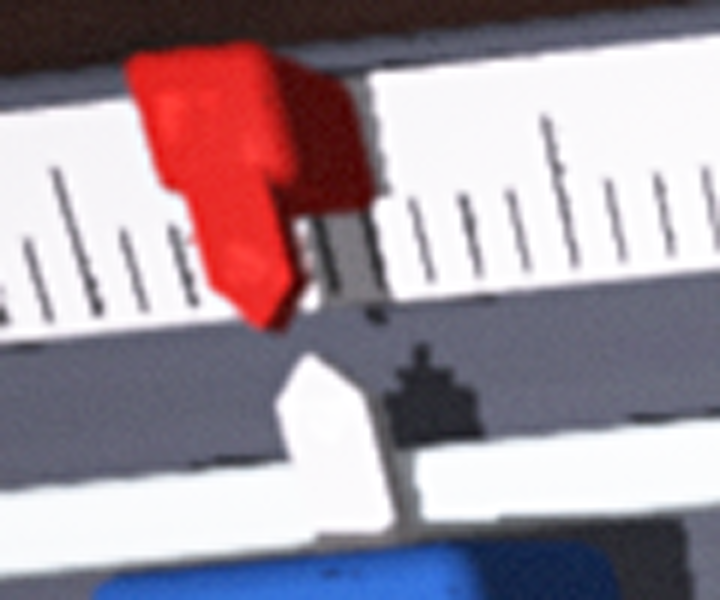

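```bash
python3 -c "
from gap import *
p=cams.read_camera('wrist')
f=lambda a:(a[0]/6+40,a[1]/6)
gapof(p,f((270,330)),f((310,355)))
a=ray(p,f((60,170)),.0125);b=ray(p,f((98,315)),.0125);print(np.arctan2(b[1]-a[1],b[0]-a[0]), a,b)
e=ray(p,(5.,59),.0125);f=ray(p,(217.,39),.0125);print(np.arctan2(-(f-e)[0],(f-e)[1]),np.linalg.norm(e-f))
"
```

```text
along 3.19 across 2.53
0.020010419268937592 [0.40804336 0.0905664  0.0125    ] [0.42138128 0.09083333 0.0125    ]
0.04394233402793027 0.13322468226035294
```

servo_tool:
  targets: "0 0 0 -0.13;0 0 0 -0.13"

```text
time: 10.2
tool_pos: [0.5367, 0.2226, 0.0929]
tool_rot: [-3.14, 0.036, -2.923]
contact_force: [-1.8, -0.6, 3.3]
opening: 0.0434
```

```bash
cat > view.py <<'E'
from gap import *
import sys
rep(sys.argv[1]); n=sys.argv[1]; r0,c0=int(sys.argv[2]),int(sys.argv[3])
a=cv2.imread(f'pics/{n}.png')[r0:r0+60,c0:c0+80];cv2.imwrite(f'pics/{n}c.png',cv2.resize(a,None,fx=10,fy=10,interpolation=cv2.INTER_CUBIC))
E
python3 view.py w8 0 60
```

```text
10.2 [0.5367 0.2226 0.0929] [-3.14   0.036 -2.923] [ 0.26  0.58  1.59 -0.    0.94 -1.52] [-1.8 -0.6  3.3] op 0.0434
delta tool mm [3.6 0.4 4.8]
stop [(0.8, array([125.2, 122.9,  94.7, 220.6])), (0.41, array([ 10.1,  82.6,  20.1, 107.2]))]
index []
```

View pics/w8.png

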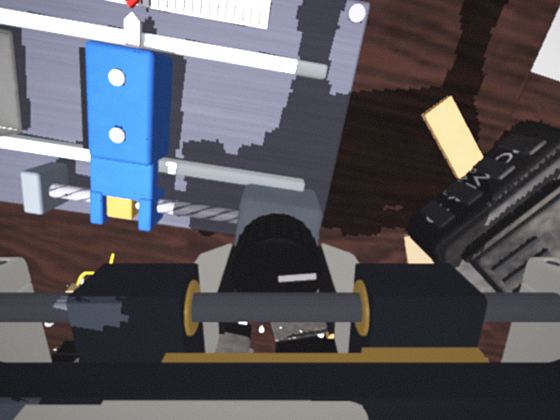

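```bash
python3 -c "
import cv2
a=cv2.imread('pics/w8.png')[0:45,100:160];cv2.imwrite('pics/w8d.png',cv2.resize(a,None,fx=12,fy=12,interpolation=cv2.INTER_CUBIC))"
```

```text
(no output)
```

View pics/w8d.png

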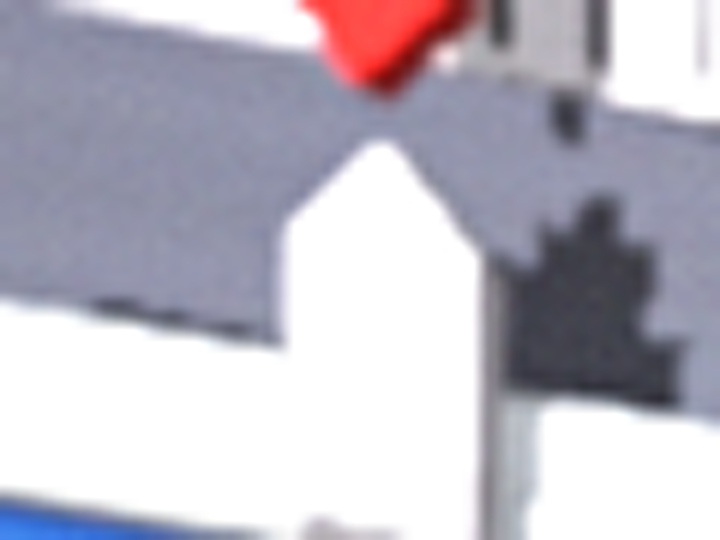

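```bash
python3 -c "
from gap import *
p=cams.read_camera('wrist')
f=lambda a:(a[0]/12+100,a[1]/12)
for y in(.045,.06):gapof(p,f((378,96)),f((382,138)),y)
"
```

```text
along 0.22 across 1.69
along 0.19 across 1.69
```

servo_tool:
  targets: "0 0 0 0;0 0 0 0;0 0 0 0"
  hand: 1

```text
time: 10.78
tool_pos: [0.5377, 0.222, 0.0927]
tool_rot: [-3.139, 0.038, -2.931]
contact_force: [-0.3, -0.5, 0.3]
opening: 0.069
```

servo_tool:
  targets: "0 0 -30 0;0 0 -40 0;0 -45 -20 0;0 -45 0 0;0 0 0 0"

```text
time: 11.4
tool_pos: [0.5541, 0.1312, 0.1854]
tool_rot: [-3.136, 0.039, -2.932]
contact_force: [0.1, 0.4, -0.5]
opening: 0.0916
```

```bash
python3 view.py w9 150 200
```

```text
11.4 [0.5541 0.1312 0.1854] [-3.136  0.039 -2.932] [ 0.1   0.45  1.52 -0.    1.14 -1.68] [ 0.1  0.4 -0.5] op 0.0916
delta tool mm [ 5.2 93.8 96.8]
stop [(0.67, array([ 97.7,  73.3, 195.3, 110.6])), (0.59, array([281.9, 118.9,  66.2, 150.3]))]
index [(0.46, array([100.2,  71.6, 199.5, 113. ]))]
```

View pics/w9.png

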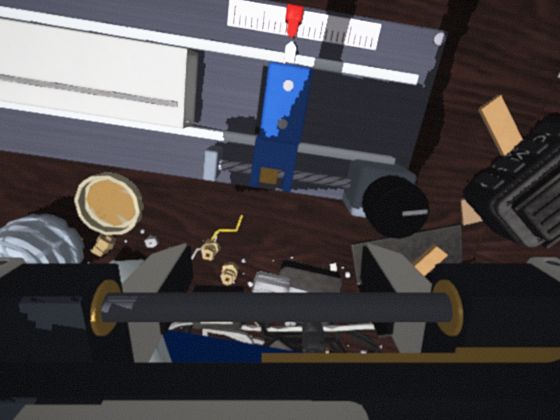

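```bash
python3 -c "
import cv2
a=cv2.imread('pics/w9.png')[10:70,255:335];cv2.imwrite('pics/w9d.png',cv2.resize(a,None,fx=10,fy=10,interpolation=cv2.INTER_CUBIC))"
```

```text
(no output)
```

View pics/w9d.png

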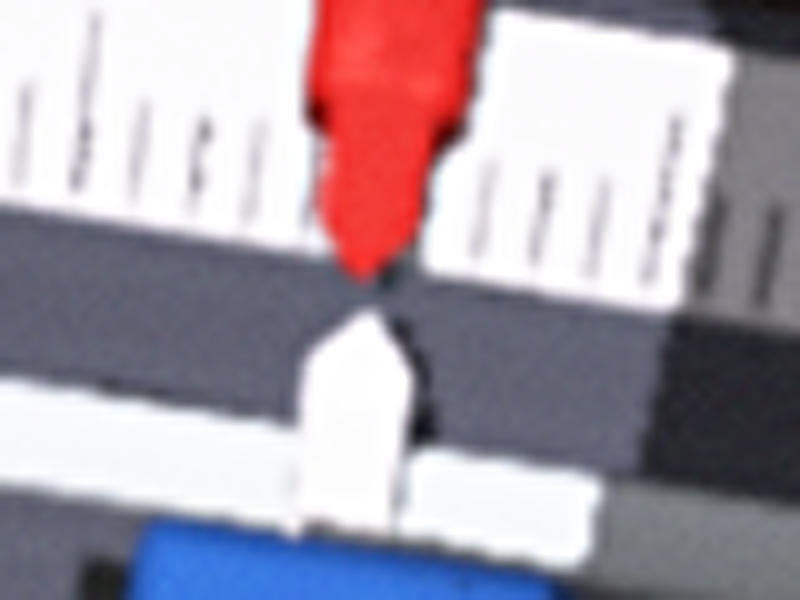

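servo_tool:
  targets: "24 -3 15 0.08;24 -3 20 0.08;0 0 25 0;0 0 22 0;0 0 1 0"
  hand: 0
  squeeze: 10

```text
time: 12.18
tool_pos: [0.5072, 0.1261, 0.0971]
tool_rot: [3.138, 0.037, -3.087]
contact_force: [0.3, -0.2, -0.7]
opening: 0.0463
```

```bash
python3 view.py w10 150 200
```

```text
12.18 [0.5072 0.1261 0.0971] [ 3.138  0.037 -3.087] [ 0.1   0.48  1.75  0.    0.87 -1.53] [ 0.3 -0.2 -0.7] op 0.0463
delta tool mm [-31.   94.5  10.6]
stop [(0.89, array([268.4, 200.9,  66.9, 187.5]))]
index [(0.82, array([264.6,  77.8,  26.2,  37.5]))]
```

View pics/w10.png

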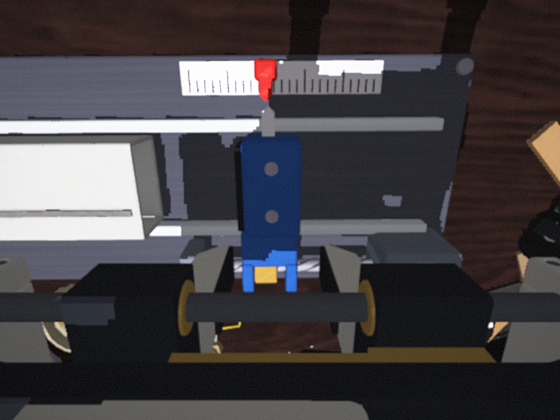

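```bash
python3 -c "
import cv2
a=cv2.imread('pics/w10.png')[80:140,225:305];cv2.imwrite('pics/w10d.png',cv2.resize(a,None,fx=10,fy=10,interpolation=cv2.INTER_CUBIC))
from gap import *
p=cams.read_camera('wrist'); print(-p['R'].T@p['t'],p['R'])"
```

```text
[0.421016   0.12065696 0.23982649] [[-0.05452474  0.99850401  0.00409936]
 [ 0.93928103  0.04989696  0.33950176]
 [ 0.33878932  0.0223617  -0.94059649]]
```

View pics/w10d.png

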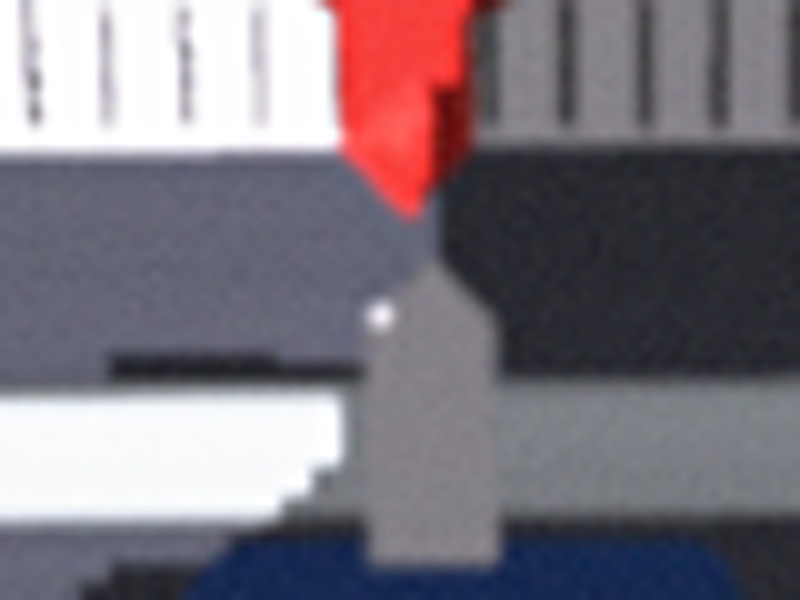

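```bash
python3 -c "
from gap import *
p=cams.read_camera('wrist')
f=lambda a:(a[0]/10+225,a[1]/10+80)
for y in(.045,.06):gapof(p,f((411,218)),f((434,262)),y)
a=ray(p,(182,95.5),.0125);b=ray(p,(380,95),.0125);print(np.arctan2(-(b-a)[0],(b-a)[1]))
a=ray(p,(5,132),.024);b=ray(p,(440,130),.024);print(np.arctan2(-(b-a)[0],(b-a)[1]))
"
```

```text
along 1.44 across 2.62
along 1.4 across 2.64
0.056601592822500976
0.058304017508938225
```

servo_tool:
  targets: "0 0 -35 0;0 0 -35 0;-16 47 0 0;-16 47 0 0;0 0 0 0"
  hand: 1

```text
time: 13.05
tool_pos: [0.5358, 0.2228, 0.1785]
tool_rot: [3.137, 0.051, -3.09]
contact_force: [-0.2, 0.7, -0.6]
opening: 0.0718
```

```bash
python3 -c "
from st import *; st([.535,.222,.09])
from knob import fit
p=cams.read_camera('wrist'); print(fit(p,[.5333,.2222]))"
```

```text
13.05 [0.5358 0.2228 0.1785] [ 3.137  0.051 -3.09 ] [ 0.27  0.47  1.5  -0.01  1.12 -1.35] [-0.2  0.7 -0.6] op 0.0718
delta tool mm [ 5.3 -1.2 88.4]
(0.96, array([0.53298059, 0.22278854]), np.float64(0.9357754588127136))
```

servo_tool:
  targets: "3 -1 30 0;2 0 35 0;1 0 25 0"

```text
time: 13.52
tool_pos: [0.5343, 0.2159, 0.0887]
tool_rot: [3.138, 0.054, -3.096]
contact_force: [0.4, 0.3, -0.4]
opening: 0.0918
```

servo_tool:
  targets: "0 0 2 0;0 0 1 0;0 0 1 0;0 0 1 0;0 0 1 0;0 0 0 0"
  hand: 0
  squeeze: 35

```text
time: 14.28
tool_pos: [0.5341, 0.2218, 0.0852]
tool_rot: [3.125, 0.056, -3.1]
contact_force: [3.5, -4.3, -7.6]
opening: 0.0436
```

```bash
python3 view.py w11 0 60
```

```text
14.28 [0.5341 0.2218 0.0852] [ 3.125  0.056 -3.1  ] [ 0.26  0.57  1.62  0.01  0.89 -1.36] [ 3.5 -4.3 -7.6] op 0.0436
delta tool mm [ 0.6  0.5 -2.8]
stop [(0.62, array([102.1, 155.2, 119.6, 216.7]))]
index [(0.79, array([84.2, 18.1, 41.3, 35.7]))]
```

View pics/w11.png

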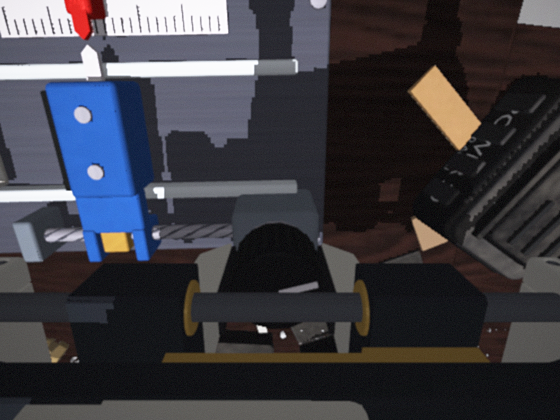

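servo_tool:
  targets: "0 0 0 -0.14;0 0 0 0"

```text
time: 14.68
tool_pos: [0.5341, 0.2218, 0.0852]
tool_rot: [3.133, 0.058, -2.958]
contact_force: [1.4, 0.7, -4.9]
opening: 0.0436
```

```bash
python3 -c "
from gap import *
rep('w12'); a=cv2.imread('pics/w12.png')[0:60,60:140];cv2.imwrite('pics/w12d.png',cv2.resize(a,None,fx=10,fy=10,interpolation=cv2.INTER_CUBIC))"
```

```text
14.68 [0.5341 0.2218 0.0852] [ 3.133  0.058 -2.958] [ 0.26  0.57  1.62  0.01  0.89 -1.5 ] [ 1.4  0.7 -4.9] op 0.0436
delta tool mm [ 0.6  0.5 -2.9]
stop [(0.96, array([109.9, 132. , 101.4, 226.6]))]
index [(0.51, array([113.6,   3.8,  13.8,   7.5]))]
```

View pics/w12d.png

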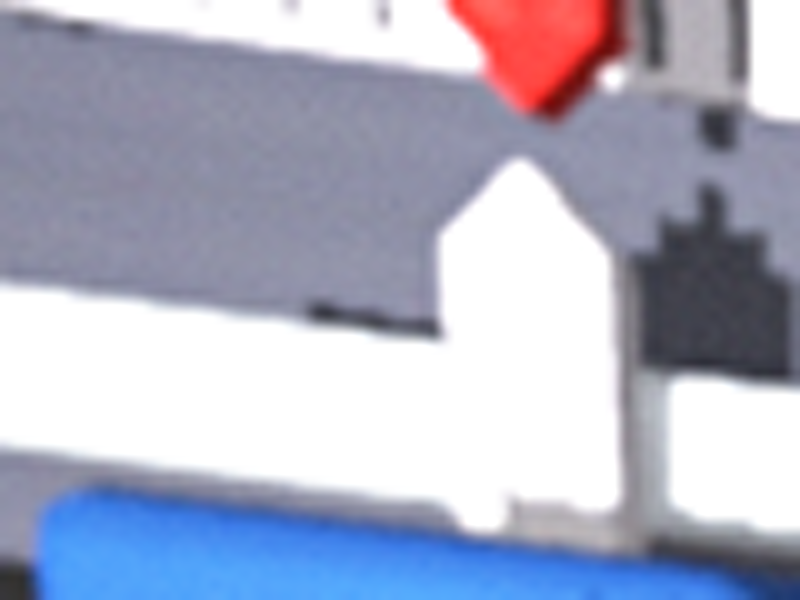

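```bash
python3 -c "
from gap import *
p=cams.read_camera('wrist')
f=lambda a:(a[0]/10+60,a[1]/10)
gapof(p,f((540,118)),f((520,158)),.057)
"
```

```text
along -1.14 across 2.0
```

servo_tool:
  targets: "0 0 0 0;0 0 0 0;0 0 0 0"
  hand: 1

```text
time: 15.25
tool_pos: [0.5348, 0.2216, 0.0865]
tool_rot: [3.132, 0.06, -2.962]
contact_force: [-0.5, -1.3, -0.1]
opening: 0.0688
```

servo_tool:
  targets: "0 0 -30 0;0 0 -45 0;20 -45 -5 0.07;20 -50 10 0.07;0 0 20 0;0 0 20 0;0 0 25 0"

```text
time: 16.12
tool_pos: [0.5108, 0.1182, 0.093]
tool_rot: [3.124, 0.069, -3.11]
contact_force: [0.4, -0.5, -0.8]
opening: 0.0921
```

```bash
python3 -c "
from gap import *
rep('w13'); p=cams.read_camera('wrist');print(-p['R'].T@p['t'])"
```

```text
16.12 [0.5108 0.1182 0.093 ] [ 3.124  0.069 -3.11 ] [ 0.07  0.48  1.78  0.02  0.82 -1.54] [ 0.4 -0.5 -0.8] op 0.0921
delta tool mm [-25.4 103.1   8.5]
stop []
index [(0.94, array([273.4,  66.9,  22.5,  39.8]))]
[0.41850104 0.1131718  0.23073767]
```

View pics/w13.png

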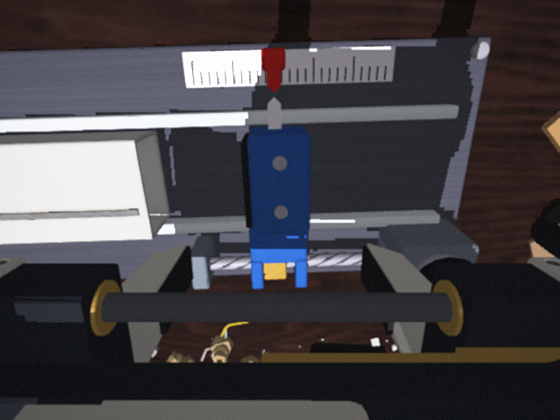

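```bash
python3 -c "
import cv2
a=cv2.imread('pics/w13.png')[70:130,235:315];cv2.imwrite('pics/w13d.png',cv2.resize(a,None,fx=10,fy=10,interpolation=cv2.INTER_CUBIC))"
```

```text
(no output)
```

View pics/w13d.png

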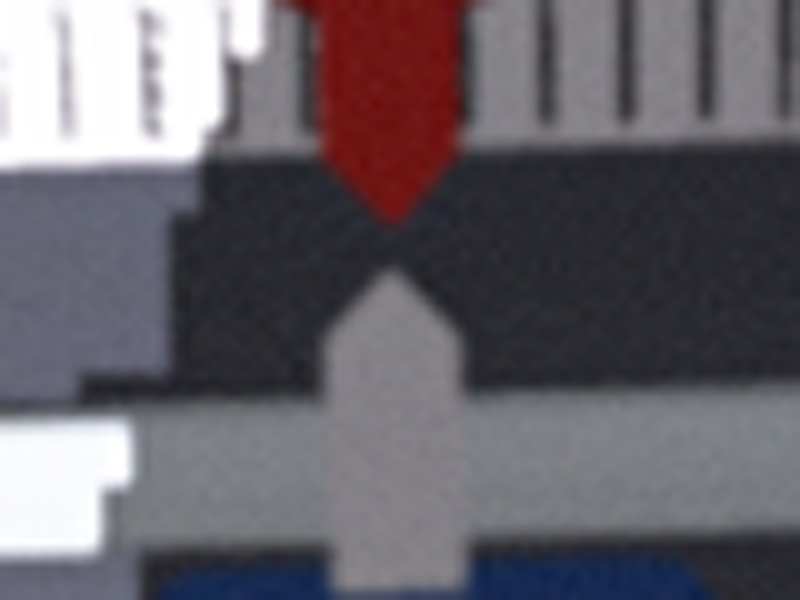

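```bash
python3 -c "
from gap import *
p=cams.read_camera('wrist')
f=lambda a:(a[0]/10+235,a[1]/10+70)
gapof(p,f((393.5,225)),f((391,270)),.057)
gapof(p,f((392,110)),f((394,345)),.057)
t=shot('top','t13'); s=cams.read_camera('scene')
for q,n in((t,'top'),(s,'scene')): print(n,[(round(x['score'],2),np.round(x['extent'],1)) for x in cams.cut_out(q,'bar')[:2]])
# channel centreline: stop body centre / scale
yaw=.057
B=ray(p,(141,180),.05);print('bar end top approx',B)
C=ray(p,(113,248),.024);print(ray(p,(200,122),.024),ray(p,(300,220),.024))
"
```

```text
along -0.21 across 2.54
along -0.22 across 13.21
top [(0.8, array([274.4, 223.8, 111.9,  31.4])), (0.38, array([195.2, 236.4,   8.2,  18.2]))]
scene []
bar end top approx [0.47548452 0.0399633  0.05      ]
[0.44478831 0.07036715 0.024     ] [0.50985177 0.1368262  0.024     ]
```

servo_tool:
  targets: "0 0 -35 0;0 -20 -35 0;3 -50 0 0;3 -50 0 0;3 -50 0 0;3 -50 0 0;3 -50 0 0;3 -50 0 0;3 -50 0 0;0 -33 0 0"
  hand: 0
  squeeze: 20

```text
time: 17.82
tool_pos: [0.5016, -0.2966, 0.1647]
tool_rot: [3.129, 0.081, -3.102]
contact_force: [0.2, 0.7, 0.3]
opening: 0.0003
```

servo_tool:
  targets: "0 0 0 0.18;0 0 0 0.18;0 0 0 0.18;0 0 0 0.18;0 0 0 0.18;0 0 0 0.18;0 0 0 0.18;0 0 0 0.18;0 0 0 0.15"

```text
time: 18.95
tool_pos: [0.5017, -0.3005, 0.1692]
tool_rot: [3.057, -0.014, 1.537]
contact_force: [-0.6, 0.7, 0.4]
opening: 0.0002
```

```bash
python3 -c "
from gap import *
st([.502,-.287,.04]); p=shot('wrist','w14')
print([(round(x['score'],2),np.round(x['extent'],1)) for x in cams.cut_out(p,'bar')[:2]])
print(proj(p,[[.502,-.287,.026],[.501,-.26,.05]]))"
```

```text
18.95 [ 0.5017 -0.3005  0.1692] [ 3.057 -0.014  1.537] [-0.7   0.48  1.52  0.07  1.09 -0.7 ] [-0.6  0.7  0.4] op 0.0002
delta tool mm [ 11.7 -11.1 128.9]
[(0.63, array([251.1,  81. ,  97.6, 162.1]))]
[[263.38337852 184.99905631]
 [261.97882279 159.44348903]]
```

View pics/w14.png

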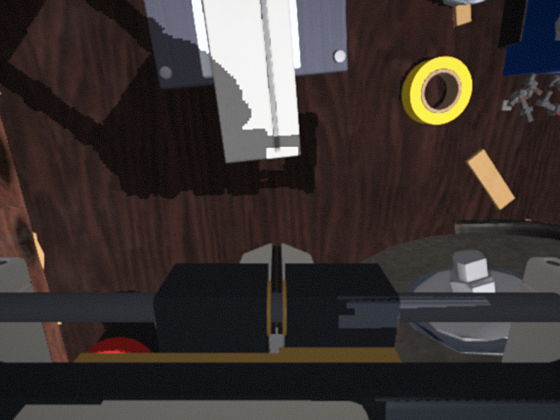

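```bash
python3 -c "
from gap import *
p=cams.read_camera('wrist'); t=shot('top','t14'); s=shot('scene','s14')
for z in(0,.05,.1,.15,.2,.25): print(z,np.round(ray(p,(470,268),z)[:2],3),np.round(ray(p,(400,250),z)[:2],3),np.round(ray(t,(366,172),z)[:2],3),np.round(ray(t,(375,205),z)[:2],3))
a=cv2.imread('pics/t14.png')[110:310,260:460];cv2.imwrite('pics/t14c.png',cv2.resize(a,None,fx=3,fy=3))
a=cv2.imread('pics/s14.png')[150:350,250:510];cv2.imwrite('pics/s14c.png',cv2.resize(a,None,fx=3,fy=3))
"
```

```text
0 [ 0.735 -0.402] [ 0.65  -0.374] [ 0.646 -0.359] [ 0.552 -0.385]
0.05 [ 0.696 -0.373] [ 0.625 -0.349] [ 0.636 -0.347] [ 0.547 -0.371]
0.1 [ 0.658 -0.344] [ 0.6   -0.325] [ 0.626 -0.335] [ 0.541 -0.358]
0.15 [ 0.619 -0.315] [ 0.574 -0.3  ] [ 0.616 -0.322] [ 0.535 -0.344]
0.2 [ 0.58  -0.286] [ 0.549 -0.276] [ 0.606 -0.31 ] [ 0.529 -0.331]
0.25 [ 0.541 -0.257] [ 0.524 -0.252] [ 0.596 -0.297] [ 0.524 -0.317]
```

View pics/t14c.png

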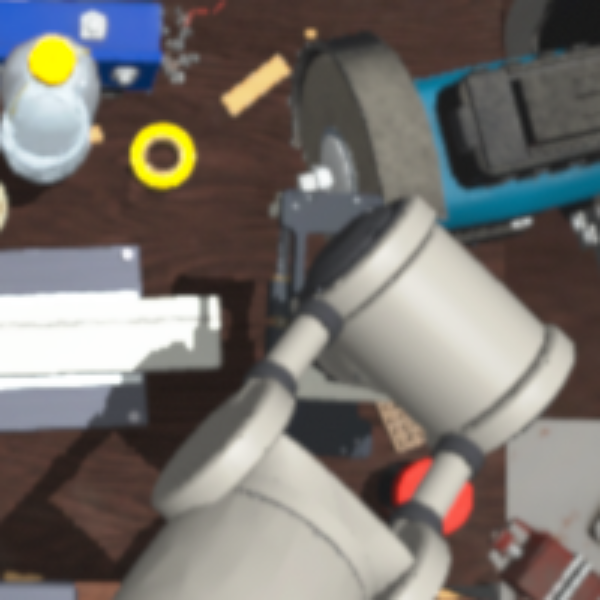

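View pics/s14c.png

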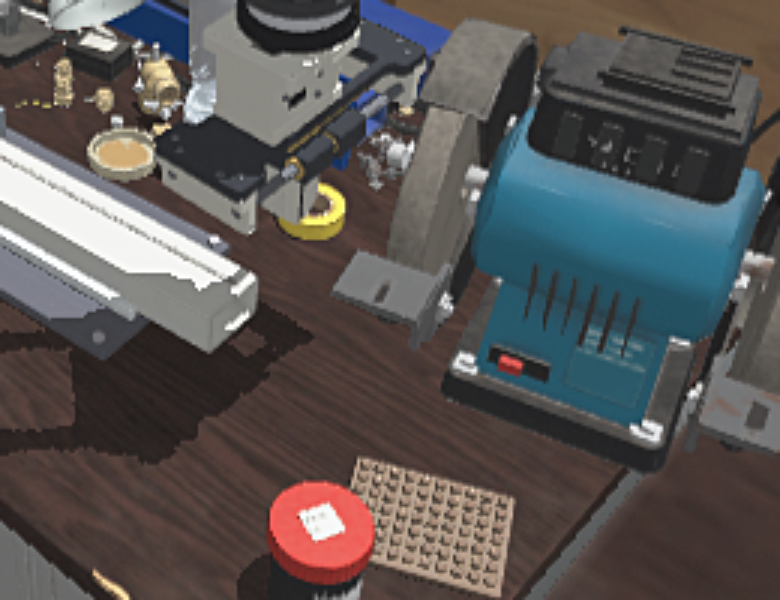

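```bash
python3 -c "
from gap import *
t=cams.read_camera('top'); s=cams.read_camera('scene'); p=cams.read_camera('wrist')
for z in(0,.03,.06,.09,.12): print(z,np.round(ray(s,(362,247),z)[:2],3),np.round(ray(t,(376,215),z)[:2],3))
# bar far end corners (top face) in wrist
for uv in ((226,163),(300,155)): print(np.round(ray(p,uv,.05),4), np.round(ray(p,uv,.012),4))
st([.490,-.277,.04])
"
```

```text
0 [ 0.607 -0.286] [ 0.524 -0.388]
0.03 [ 0.579 -0.303] [ 0.522 -0.38 ]
0.06 [ 0.551 -0.32 ] [ 0.519 -0.371]
0.09 [ 0.522 -0.336] [ 0.516 -0.363]
0.12 [ 0.494 -0.353] [ 0.514 -0.355]
[ 0.4713 -0.2617  0.05  ] [ 0.4684 -0.2676  0.012 ]
[ 0.5319 -0.2576  0.05  ] [ 0.5378 -0.263   0.012 ]
19.35 [ 0.5016 -0.3005  0.1687] [ 3.057 -0.014  1.543] [-0.7   0.48  1.52  0.07  1.09 -0.71] [-0.4 -0.2 -1.2] op 0.0005
delta tool mm [ 21.4 -23.1 127.5]
```

servo_tool:
  targets: "12 -6 10 -0.045;11 -6 25 -0.045;0 -5 35 0;0 -5 35 0"

```text
time: 19.85
tool_pos: [0.4907, -0.2781, 0.0632]
tool_rot: [3.05, 0.001, 1.641]
contact_force: [0.0, 0.0, -0.4]
opening: 0.0005
```

```bash
python3 -c "
from gap import *
st([.490,-.277,.04]); p=shot('wrist','w15')"
```

```text
19.85 [ 0.4907 -0.2781  0.0632] [3.050e+00 1.000e-03 1.641e+00] [-0.69  0.58  1.7   0.09  0.8  -0.81] [ 0.   0.  -0.4] op 0.0005
delta tool mm [ 1.2 -2.8 23. ]
```

View pics/w15.png

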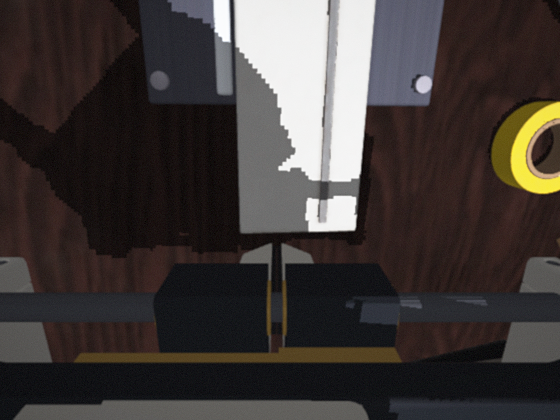

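servo_tool:
  targets: "0 -2 14 0;0 -1 11 0;3 0 1 0;3 0 1 0"

```text
time: 20.4
tool_pos: [0.4879, -0.2709, 0.0319]
tool_rot: [3.055, -0.004, 1.642]
contact_force: [-0.6, -1.9, 2.0]
opening: 0.0007
```

servo_tool:
  targets: "5 0 1 0;5 0 1 0;5 0 1 0"

```text
time: 20.78
tool_pos: [0.4887, -0.2568, 0.0311]
tool_rot: [3.051, 0.001, 1.642]
contact_force: [-1.0, -3.4, 1.5]
opening: 0.0004
```

servo_tool:
  targets: "5 0 -2 0;5 0 -2 0;5 0 -1 0;5 0 0 0;5 0 0 0;5 0 0 0"

```text
time: 21.52
tool_pos: [0.4852, -0.2237, 0.0359]
tool_rot: [3.052, -0.001, 1.643]
contact_force: [-0.3, -1.7, -0.6]
opening: 0.0004
```

```bash
python3 -c "
from gap import *
st([.490,-.214,.036]); p=shot('top','t16');shot('scene','s16');shot('wrist','w16')
a=cv2.imread('pics/t16.png')[170:280,110:310];cv2.imwrite('pics/t16c.png',cv2.resize(a,None,fx=4,fy=4))
a=cv2.imread('pics/s16.png')[150:280,160:360];cv2.imwrite('pics/s16c.png',cv2.resize(a,None,fx=4,fy=4))"
```

```text
21.52 [ 0.4852 -0.2237  0.0359] [ 3.052e+00 -1.000e-03  1.643e+00] [-0.61  0.58  1.8   0.09  0.69 -0.75] [-0.3 -1.7 -0.6] op 0.0004
delta tool mm [9.3 5.5 0.4]
```

View pics/t16c.png

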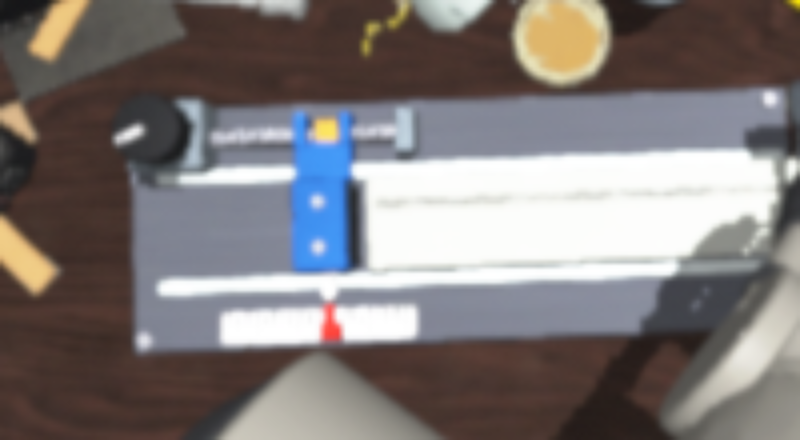

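View pics/s16c.png

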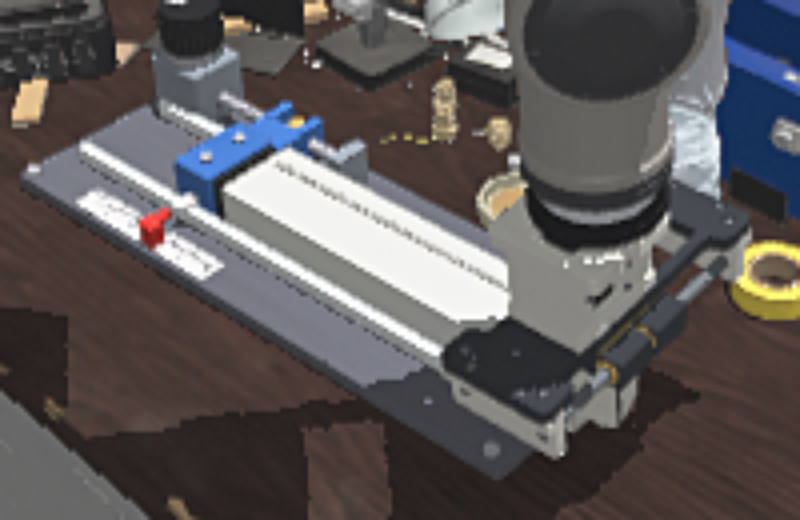

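servo_tool:
  targets: "2.5 0 0 0;2 0 0 0;2 0 0 0"

```text
time: 22.05
tool_pos: [0.4848, -0.2173, 0.0359]
tool_rot: [3.052, -0.001, 1.643]
contact_force: [1.5, -1.4, -0.2]
opening: 0.0007
```

servo_tool:
  targets: "2 0 0 0"

```text
time: 22.18
tool_pos: [0.4846, -0.2153, 0.0359]
tool_rot: [3.052, -0.001, 1.642]
contact_force: [-0.1, -2.0, -0.1]
opening: 0.0003
```

servo_tool:
  targets: "2 0 0 0"

```text
time: 22.3
tool_pos: [0.4845, -0.2132, 0.0359]
tool_rot: [3.052, -0.0, 1.642]
contact_force: [-0.2, -5.8, -0.7]
opening: 0.0003
```

servo_tool:
  targets: "1 0 0 0"

```text
time: 22.42
tool_pos: [0.4849, -0.2132, 0.0361]
tool_rot: [3.051, 0.002, 1.643]
contact_force: [-1.0, -8.1, -2.4]
opening: 0.0004
```

servo_tool:
  targets: "1 0 0 0"

```text
time: 22.55
tool_pos: [0.4852, -0.2132, 0.0363]
tool_rot: [3.05, 0.004, 1.642]
contact_force: [-0.2, -6.6, -1.2]
opening: 0.0004
```

servo_tool:
  targets: "1.6 0 0 0"

```text
time: 22.68
tool_pos: [0.4857, -0.2132, 0.0366]
tool_rot: [3.049, 0.006, 1.642]
contact_force: [-1.4, -10.4, -2.6]
opening: 0.0001
```

servo_tool:
  targets: "2 0 0 0"

```text
time: 22.8
tool_pos: [0.4858, -0.2131, 0.0368]
tool_rot: [3.048, 0.01, 1.642]
contact_force: [-3.0, -12.5, -2.9]
opening: 0.0004
```

servo_tool:
  targets: "2.4 0 0 0;2.4 0 0 0"

```text
time: 23.05
tool_pos: [0.4858, -0.2132, 0.0372]
tool_rot: [3.046, 0.018, 1.642]
contact_force: [-3.2, -13.2, -2.2]
opening: 0.0004
```

servo_tool:
  targets: "2.5 0 0 0;2.5 0 0 0"

```text
time: 23.3
tool_pos: [0.4859, -0.2132, 0.0376]
tool_rot: [3.044, 0.025, 1.642]
contact_force: [-3.3, -13.5, -3.5]
opening: 0.0004
```

```bash
python3 -c "
from gap import *
st()"
```

```text
23.3 [ 0.4859 -0.2132  0.0376] [3.044 0.025 1.642] [-0.58  0.57  1.83  0.06  0.65 -0.7 ] [ -3.3 -13.5  -3.5] op 0.0004
```

servo_tool:
  targets: "2.9 0 0 0;2.9 0 0 0;2.9 0 0 0"

```text
time: 23.68
tool_pos: [0.486, -0.2133, 0.0383]
tool_rot: [3.04, 0.039, 1.641]
contact_force: [-4.4, -16.3, -2.8]
opening: 0.0003
```

servo_tool:
  targets: "-3 0 0 0;-8 0 0 0;-8 0 -2 0;0 0 -40 0;0 0 -45 0;0 0 -40 0"

```text
time: 24.42
tool_pos: [0.4723, -0.2284, 0.1655]
tool_rot: [3.048, 0.032, 1.641]
contact_force: [0.4, -1.0, -0.3]
opening: 0.0
```

```bash
python3 -c "
from gap import *
st([.505,.118,.15])"
```

```text
24.43 [ 0.4723 -0.2284  0.1655] [3.048 0.032 1.641] [-0.62  0.37  1.72  0.04  0.96 -0.71] [ 0.4 -1.  -0.3] op 0.0
delta tool mm [343.5  56.3   9.9]
```

servo_tool:
  targets: "50 -5 0 0;50 -5 0 0;50 -5 0 0;50 -5 0 0;40 0 10 0;0 0 10 0"

```text
time: 25.18
tool_pos: [0.4398, 0.013, 0.1406]
tool_rot: [3.036, 0.036, 1.639]
contact_force: [0.4, 0.3, 0.1]
opening: 0.0004
```

```bash
python3 -c "
from gap import *
rep('w17'); p=cams.read_camera('wrist');print(-p['R'].T@p['t'])
shot('top','t17');shot('scene','s17')
a=cv2.imread('pics/s17.png')[150:280,160:360];cv2.imwrite('pics/s17c.png',cv2.resize(a,None,fx=4,fy=4))"
```

```text
25.18 [0.4398 0.013  0.1406] [3.036 0.036 1.639] [-0.13  0.26  1.97 -0.02  0.8  -0.19] [0.4 0.3 0.1] op 0.0004
delta tool mm [204.1 102.2  56.3]
stop [(0.9, array([346.1,  68.5, 177.7,  69.7])), (0.74, array([483.1, 317.4,  72.2,  90.5]))]
index []
[0.41906219 0.09635102 0.28063251]
```

View pics/w17.png

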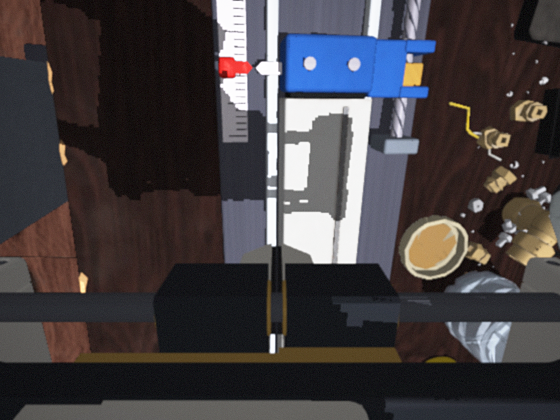

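View pics/s17c.png

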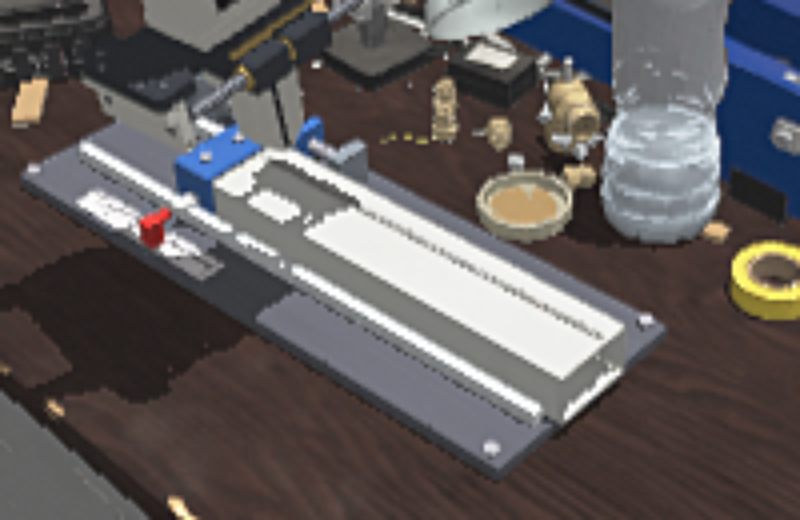

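```bash
python3 -c "
import cv2
a=cv2.imread('pics/w17.png')[40:110,220:313];cv2.imwrite('pics/w17d.png',cv2.resize(a,None,fx=8,fy=8,interpolation=cv2.INTER_CUBIC))"
```

```text
(no output)
```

View pics/w17d.png

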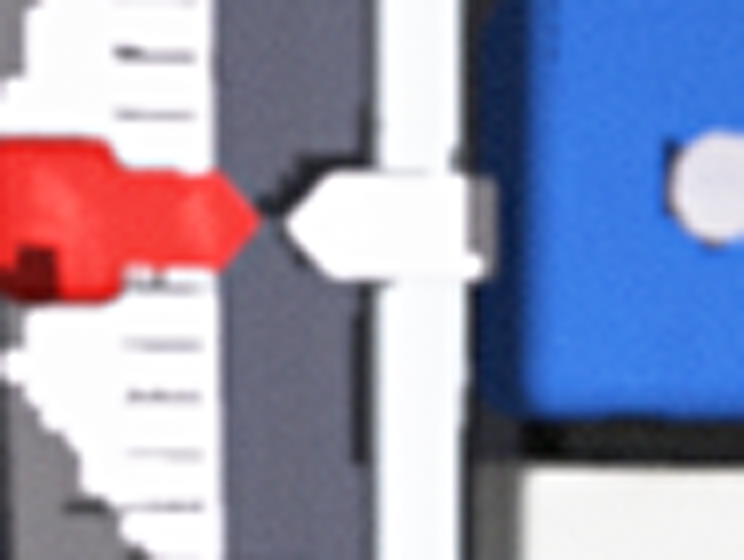

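```bash
python3 -c "
from gap import *
p=cams.read_camera('wrist')
f=lambda a:(a[0]/8+220,a[1]/8+40)
gapof(p,f((262,220)),f((286,224)),.057)
gapof(p,f((170,219)),f((360,226)),.057)
"
```

```text
along -0.3 across 2.16
along -0.31 across 17.09
```

```bash
python3 -c "
from cell import robot; print(robot.hand_in())"
```

```text
the job is handed in; nothing more can be done
None
```

The stop is set to the red index and the bar is pressed home against it. I handed the job in at about 25 s with the gripper clear of everything.

- **Setting the stop:** I wound the knob clockwise until the white pointer was past the index. My last look showed it 4.6 mm past, and I then turned about 0.07 rad more. I wound it back anticlockwise and let go. A look from straight above then showed the pointer still 1.4 mm past, so I gripped again and turned a further 0.14 rad anticlockwise. The pointer then read -0.2 mm (slightly on the bar's side).
- **Pressing the bar:** I slid the bar along the channel by pushing its far end with the closed fingers until it met the stop. I then pressed for about 1 s, with the wrist force rising from about 10 N to 16 N. The 16 N is a little above the 14 N asked and well under 25 N. Then I backed off.
- **Last check:** The final wrist picture put the pointer 0.3 mm on the bar's side of the index, about the limit of what I can measure. The bar's end sits against the rubber face with no visible gap. In the pictures I took, the other things looked where they were.

**Disagreements:**
- Slanted views taken while gripping the knob read about 1.2 mm lower than the views from straight above. I trusted the views from above.
- The tool slowly leaned outward by up to about 0.1 rad during the job. I allowed for it, and it caused no unwanted contact.

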